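# Drift the clipped locking pin out of an arm bracket

### The arm

A 6-joint arm with a two-finger parallel gripper is mounted at the origin on a cart in front of the work surface, level with it; the furniture and walls round the work are solid. World frame = base frame: x ahead of the robot, y to its left, z up, the work surface at z = 0. Lengths are in m, angles in rad, forces in N, time in s.
With the tool pointing down it reaches from about 0.425 to 1.125 m from the base axis. Payload 14.9 kg.
Tool frame: the origin (TCP) lies midway between the tips of the shut fingers; the grasp point (between the pads) lies behind it (ctrl.tcp_to_grasp is the z of the grasp point in the tool frame, in m); z points along the fingers, y is the line along which they close (so a half turn about z gives the same grasp; the last joint's range is limited). The gripper opens to 91 mm and grips with 3 to 60 N. Pads are 32 mm wide; open, the fingers measure 118 mm over their backs; the gripper's body (76 mm by 178 mm) begins 60 mm behind the grasp point.
Start: joints at [1.253, 0.379, 1.734, -0, 1.028, -0.033], TCP at [0.197, 0.672, 0.214] pointing down, gripper open.
Joint ranges: [-2.77, 2.77], [-0.74, 2.19], [0, 2.66], [-1.06, 4.2], [0.31, 2.87], [-3.08, 3.08]. Speed limits (rad/s): [1.89, 1.89, 2.39, 3.14, 3.14, 3.14].

### API

Orientations are given as a unit quaternion [w, x, y, z].
In Python, from bench import ctrl gives the robot as it stands.
- The arm moves only by the tool servo_tool, never from a script. Its argument "commands" is one flat list of numbers, 5 for each row, row after row: the shift along the tool's x, y, z in mm, then the turn about the tool's z in rad, then the opening, from 0 (shut) to 1 (fully open). In form: [tx, ty, tz, turn, hand, tx, ty, tz, turn, hand, ...]. A call has 1 to 8 rows; each row is the pose to reach, as a shift and turn from the pose commanded when the call began, along the tool's axes at that moment; what a row does not reach only later rows make up. A row lasts 1/10 s, in which the tool goes at most 50 mm and 8.59 degrees, less where a joint would pass 70% of its speed; a pose out of reach is approached as far as the arm can. A call with a gripper value outside its range is refused whole. The fingers move at their own pace and stop on an object; "squeeze" is the grip in N (left out, the last holds). Time passes only in rows, so rows that repeat a pose let the fingers close. It gives the time, the measured TCP pose, the force, the opening and the grip force at its end, in the units of the state.
- ctrl.sense(): the state, without advancing time (a new reading comes with each control period).
- ctrl.grab_frame(name): name is "scene" or "top" or "wrist"; returns a dict with "frame" (480x640x3 uint8, red, green, blue), "range_z" (480x640 float32, m along the optical axis (not along the pixel's ray), 0 where there is no reading), "fov_y" (degrees; the focal length in pixels is half the picture's height over the tangent of half this angle, whatever the lens; pixels are square), "cx", "cy" (the principal point, pixels), "camera_from_world" (4x4, takes a point from world to camera coordinates). Camera axes: x right, y down, z forward; pixel columns grow to the right and rows downward; lengths in m; the calibration is good to about 2 mm. The wrist camera is an equidistant fisheye: a pixel r from the principal point sees the ray r / f radians off the axis. A picture is of the moment at which its call begins.
- ctrl.finish_job(): hands the job in; it is judged then, once.
Trained networks look in the newest picture that a camera, given by its name, has taken for a name from the list of things; names that differ only in an ending like _2 or _b are one class to them, and where a whole thing is asked for, a point or a joint stands for the part that bears it (a point fixed in the world has none). Each returns a list of dicts, best first, with "conf" (0 to 1); they miss things now and then, are a little off and sometimes report something else, mostly with a low value. They report only what shows in the picture. A call takes as long as a camera call.
- ctrl.look_for(camera, name): "location" ([column, row] as shares, 0 to 1, of the picture: columns of its width, rows of its height, amid what is visible of it).
- ctrl.cut_out(camera, name): "pixels" (480x640 bool, what is visible of it) and "location" ([column, row] as shares, 0 to 1, of the picture: columns of its width, rows of its height, amid what is visible of it).
- ctrl.tip_of(camera, name): "location" ([column, row] as shares, 0 to 1, of the picture: columns of its width, rows of its height: a listed point, or the origin of a listed thing).
The state is a dict: "t": time; "joints": joint angles; "joint_vel": joint speeds; "joint_efforts": joint torques, N m; "ee_pos": TCP position; "ee_rot": TCP orientation; "force": force on the tool from outside, world axes, zero at the start; "wrist_torque": the same for the moment, N m; "grip_width": finger opening in m; "finger_force": force on a finger pad.
Only numpy, scipy, OpenCV 4.12 (cv2) and the standard library are available. Lean on these libraries where they do the work, as an engineer would, in place of code of your own. Each camera call takes 0.05 s, during which the arm holds its last target. There are 200 camera calls.

### The job

Free the locked arm bracket: pull the looped spring clip up out of the locking pin and put it in the bracket's catch tray. Then take the drift rod and push it into the open end of the bore and right through until the pin drops out of the far side into the tray (do not pull the pin out with the fingers). Finally draw the drift out, lay it back on its rest as it was, and leave the other things on the trolley where they stand.

Things in the scene. Friction and masses are not known exactly. Their poses are not given: they have to be found in the camera images.
- bracket: Fixed bracket, origin on the trolley top under the middle of its bore, z up. Dark base plate 58 x 84 x 8 mm (x = -38 to 20 mm); two aluminium cheeks with a dark arm eye between them, a block 40 x 40 mm with its top at z = 64 mm; a short arm to y = -75 mm, up to z = 63 mm; catch tray on the +x side. Square bore 13.5 x 13.5 mm, 40 mm long, level along x at z = 50 mm.
- bore_in (a point): Centre of the open mouth of the bore (bracket x = -20 mm, z = 50 mm), where the drift goes in; axes as the bracket: x points into the bore.
- bore_out (a point): Centre of the far mouth of the bore (bracket x = +20 mm, z = 50 mm), where the pin sticks out towards the tray; axes as the bracket.
- tray_floor (a point): Centre of the steel catch tray's inner floor, 129 mm (x) by 66 mm (y), 3 mm above the trolley top; walls 22 mm high, 3 mm thick; it reaches from x = 20 to 155 mm of the bracket; axes as the bracket.
- pin_centre (a point): Centre of the plain steel locking pin, a square bar 60 mm long along its x, 12 x 12 mm, level in the bore with 1.5 mm of play, so it slides with little force. It starts with its tail 6 mm inside the open mouth and 26 mm sticking out of the far side.
- pin_tail (a point): Centre of the pin's tail end (the drift pushes here), 30 mm from the pin's centre.
- pin_hole (a point): Centre of the pin's upright cross hole (5 mm), 22 mm from its centre, 18 mm beyond the bracket's far face; the clip's leg stands in it.
- clip_ring (a point): Centre of the ring of the rigid steel wire clip (3 mm wire; not clamped, it lifts out freely). Ring 25 mm wide along its y, 3 mm thick along x; z up. A straight leg runs through the pin's hole to 49.5 mm below the ring's centre; a bent outer leg rests on the pin 28 mm below it. May lean 0.2 rad. Out once lifted 35 mm; 62 mm long in all.
- drift_grip (a point): Grip point on the drift rod, on the axis of its round dark ribbed handle, 18 mm across (25 mm of it towards the tip, 45 mm behind). x points along the rod to the tip: beyond the handle a 10 mm rod runs 70 mm, its last 8 mm tapering to 5 mm. 140 mm in all, 0.12 kg, level on its rest, axis 40 mm above the trolley top. Centre of mass about 8 mm tipward.
- drift_tip (a point): Centre of the drift's tip, 95 mm from the grip point along its x.
- rest_mid (a point): Point of the fixed drift rest where the drift's grip point belongs, 40 mm above the trolley top; x along the drift to its tip, z up. Two open V notches, 6 mm thick, 36 mm behind this point and 75 mm ahead of it, on a base plate 130 x 44 x 6 mm; between them the handle is free.
- parts_box: Bystander, leave alone: blue screw box with clear lid, 92 x 130 x 29 mm, at the back left; origin in the middle of its underside.
- mirror: Bystander, leave alone: square black mirror mount on a short post, 51 x 52 x 106 mm tall, at the back; origin in the middle of its underside.
- dropper: Bystander, leave alone: amber dropper bottle, 32 mm across, 105 mm tall; origin in the middle of its underside.
- bush: Bystander, leave alone: clear plastic bush, 26 mm across, 12 mm tall; origin in the middle of its underside.
- filter: Bystander, leave alone: flat square framed filter, 50 x 50 x 9 mm; origin in the middle of its underside.
- clamp: Bystander, leave alone: slotted aluminium table clamp, 26 x 75 x 17 mm; origin in the middle of its underside.
- grey_filter: Bystander, leave alone: another flat square framed filter, 50 x 50 x 9 mm; origin in the middle of its underside.
- clip: The clip's body; origin at the ring's centre, as above.
- pin: The pin's body; origin at its centre, axes as above.
- drift: The drift's body; origin at the grip point, axes as above.

How it is judged:
On the way, in this order (a step that is already met when the one before it is completed fails the run):
1. the clip is out of the pin and lies in the catch tray, the pin still in the bore (distance between clip_ring and pin_hole above 0.04 m and x of clip_ring in the frame of bracket between 0.02 and 0.165 m and y of clip_ring in the frame of bracket between -0.046 and 0.046 m and z of clip_ring in the frame of bracket between -0.01 and 0.055 m and contact force between the fingers and clip below 0.05 N and x of pin_tail in the frame of bracket between -0.03 and 0 m and y of pin_tail in the frame of bracket between -0.005 and 0.005 m and z of pin_tail in the frame of bracket between 0.04 and 0.06 m), for 0.2 s.
2. the drift has gone through the bore and pushed the pin out of the far side (x of drift_tip in the frame of bracket between 0.014 and 0.06 m and y of drift_tip in the frame of bracket between -0.006 and 0.006 m and z of drift_tip in the frame of bracket between 0.042 and 0.058 m and angle between the x axis of drift_grip and the x axis of bracket, either way round below 0.12 rad and x of pin_tail in the frame of bracket above 0.019 m), for 0.05 s.
At the end, for the whole second after the job is handed in: Clip and pin both lie (or lean) in the catch tray, the pin wholly out of the bore past its far face, its centre lower than 40 mm; the drift lies in both notches of its rest, pointing as before, within 22 mm lengthwise, 6 mm sideways and in height, and 0.1 rad; all at rest (x of clip_ring in the frame of bracket between 0.02 and 0.165 m and y of clip_ring in the frame of bracket between -0.046 and 0.046 m and z of clip_ring in the frame of bracket between -0.01 and 0.055 m and x of pin_centre in the frame of bracket between 0.02 and 0.165 m and y of pin_centre in the frame of bracket between -0.046 and 0.046 m and z of pin_centre in the frame of bracket between -0.01 and 0.04 m and x of each of pin_tail, pin_hole in the frame of bracket above 0.019 m and x of drift_grip in the frame of rest_mid between -0.022 and 0.022 m and y of drift_grip in the frame of rest_mid between -0.006 and 0.006 m and z of drift_grip in the frame of rest_mid between -0.006 and 0.006 m and angle between the x axis of drift_grip and the x axis of rest_mid, either way round below 0.1 rad and x of drift_tip in the frame of rest_mid above 0.05 m and linear speed of each of clip, pin, drift below 0.02 m/s and angular speed of each of clip, pin, drift below 0.3 rad/s); the robot touches nothing.
It fails at once if the fingers pull or push the pin (contact force between the fingers and pin above 3 N).
It fails at once if a bystander is moved by more than 20 mm (distance of any of parts_box, mirror, dropper, bush, filter, clamp, grey_filter from where it was at the start of the episode above 0.02 m).
It also fails if it takes over 58 s, if anything falls off the work surface, if the arm or the gripper's body presses on something with over 40 N, if the wrist force passes 120 N, or if a joint passes its speed limit or range.

## Working session

There is one attempt and no reset: what is moved stays moved. The work goes in short steps, Python scripts to look and compute and a tool call to move; the robot and the scene stay as the last step left them, time stands still between calls to the robot, and variables do not carry over. Pictures are saved under pics/ and viewed, at most 10 in all, crops included, and the job is handed in when it is done.

Besides the shell and the picture viewer there is one more tool, called after "Emit:" as name(argument=value, ...) on one line, values as JSON. servo_tool: Moves the arm, as the interface text tells. Its arguments: {"type":"object","properties":{"commands":{"type":"array"},"squeeze":{"type":"number"}},"required":["commands"]}

```bash
mkdir -p pics; cat > h.py <<'E'
import numpy as np, cv2
from bench import ctrl
def grab(n): return ctrl.grab_frame(n)
def ray(f,u,v,n):
    F=240/np.tan(np.radians(f["fov_y"])/2); x=(u-f["cx"])/F; y=(v-f["cy"])/F
    if n=="wrist":
        r=np.hypot(x,y); s=np.tan(r)/r if r>1e-9 else 1; x*=s;y*=s
    return np.array([x,y,1.])
def world(f,u,v,n,z=None):
    """pixel -> world; by depth, or on plane of height z"""
    M=np.linalg.inv(f["camera_from_world"]); d=ray(f,u,v,n)
    if z is None:
        p=d*f["range_z"][int(round(v)),int(round(u))]
        return (M@np.r_[p,1])[:3]
    o=M[:3,3]; w=M[:3,:3]@d; return o+w*(z-o[2])/w[2]
def cloud(f,n,mask=None):
    v,u=np.nonzero((f["range_z"]>0)&(mask if mask is not None else True))
    F=240/np.tan(np.radians(f["fov_y"])/2); x=(u-f["cx"])/F; y=(v-f["cy"])/F
    if n=="wrist":
        r=np.hypot(x,y)+1e-9; s=np.tan(r)/r; x=x*s;y=y*s
    z=f["range_z"][v,u]; P=np.stack([x*z,y*z,z],1)
    M=np.linalg.inv(f["camera_from_world"]); return P@M[:3,:3].T+M[:3,3],u,v
def save(f,name): cv2.imwrite("pics/"+name,f["frame"][:,:,::-1])
E
python3 - <<'E'
from h import *
print(ctrl.sense()); print(ctrl.tcp_to_grasp)
for n in("scene","top"):
    f=grab(n); save(f,n+"0.png")
    for t,z in dict(bracket=0,bore_in=.05,bore_out=.05,tray_floor=.003,pin_hole=.05,clip_ring=None,drift_grip=.04,drift_tip=.04,rest_mid=.04,mirror=0,dropper=0).items():
        r=ctrl.tip_of(n,t)
        for q in r[:1]:
            u,v=q["location"][0]*640,q["location"][1]*480
            print(n,t,round(q["conf"],2),int(u),int(v),world(f,u,v,n,z).round(4))
E
```

```text
{'t': 0.0, 'joints': array([ 1.25271333e+00,  3.79395617e-01,  1.73478126e+00,  2.88670240e-06,
        1.02853007e+00, -3.32937121e-02]), 'joint_vel': array([-0.00024091, -0.00067916, -0.00073863,  0.00034318, -0.00093377,
        0.00052593]), 'joint_efforts': array([-2.45730672e-05, -7.63733840e+01, -4.34360039e+01,  6.51326333e-02,
        4.24203055e-02, -7.66440871e-05]), 'ee_pos': array([0.19654254, 0.67141955, 0.21329708]), 'ee_rot': array([-9.85980022e-05,  1.41914642e-01,  9.89878742e-01, -5.48352780e-04]), 'force': array([0.64437011, 0.28944909, 0.7132564 ]), 'wrist_torque': array([ 0.02377655, -0.0008794 ,  0.02535361]), 'finger_force': 0.0, 'grip_width': 0.09137296890819196}
-0.0188
scene bracket 0.95 370 299 [ 0.564  -0.1791  0.    ]
scene bore_in 0.77 359 272 [ 0.5531 -0.1638  0.05  ]
scene bore_out 0.67 379 269 [ 0.5849 -0.179   0.05  ]
scene tray_floor 0.78 414 285 [ 0.6532 -0.2034  0.003 ]
scene pin_hole 0.49 228 244 [0.4528 0.091  0.05  ]
scene clip_ring 0.69 227 300 [ 0.3782 -0.0199  0.0054]
scene drift_grip 0.86 223 245 [0.4551 0.1146 0.04  ]
scene drift_tip 0.78 264 234 [0.5459 0.105  0.04  ]
scene rest_mid 0.61 225 246 [0.4542 0.1076 0.04  ]
scene mirror 0.83 351 243 [0.7033 0.01   0.    ]
scene dropper 0.9 325 253 [0.6316 0.012  0.    ]
top bracket 0.83 364 219 [ 0.5707 -0.1696  0.    ]
top bore_in 0.96 364 225 [ 0.547  -0.1654  0.05  ]
top bore_out 0.63 376 205 [ 0.5908 -0.1899  0.05  ]
top tray_floor 0.64 380 183 [ 0.6511 -0.2041  0.003 ]
top pin_hole 0.41 376 200 [ 0.6017 -0.1891  0.05  ]
top clip_ring 0.64 380 195 [ 0.6    -0.1932  0.0925]
top drift_grip 0.66 228 271 [0.4514 0.1087 0.04  ]
top drift_tip 0.7 233 221 [0.5543 0.1035 0.04  ]
top rest_mid 0.67 231 268 [0.457  0.1037 0.04  ]
top mirror 0.84 283 160 [0.7   0.006 0.   ]
top dropper 0.7 343 322 [ 0.3533 -0.1253  0.    ]
```

```bash
python3 - <<'E'
import cv2,numpy as np
a=cv2.imread("pics/scene0.png");b=cv2.imread("pics/top0.png")
a=cv2.resize(a[190:350,180:460],(800,457));cv2.imwrite("pics/a.png",a)
b=cv2.resize(b[130:350,180:460],(763,600));cv2.imwrite("pics/b.png",b)
E
```

```text
(no output)
```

View pics/a.png

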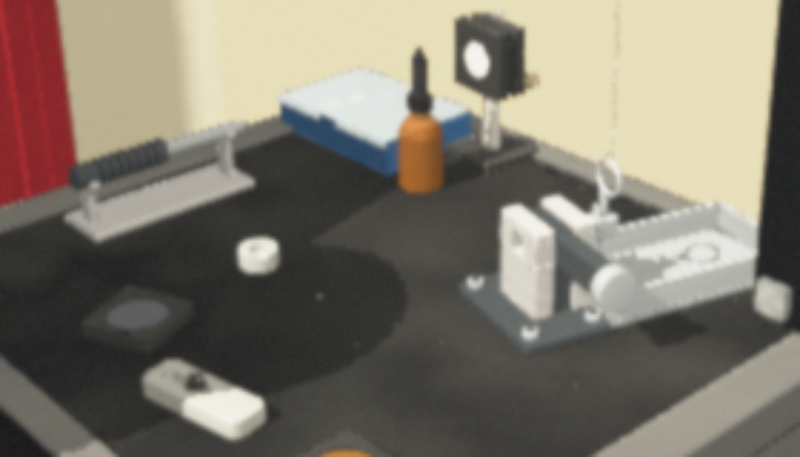

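View pics/b.png

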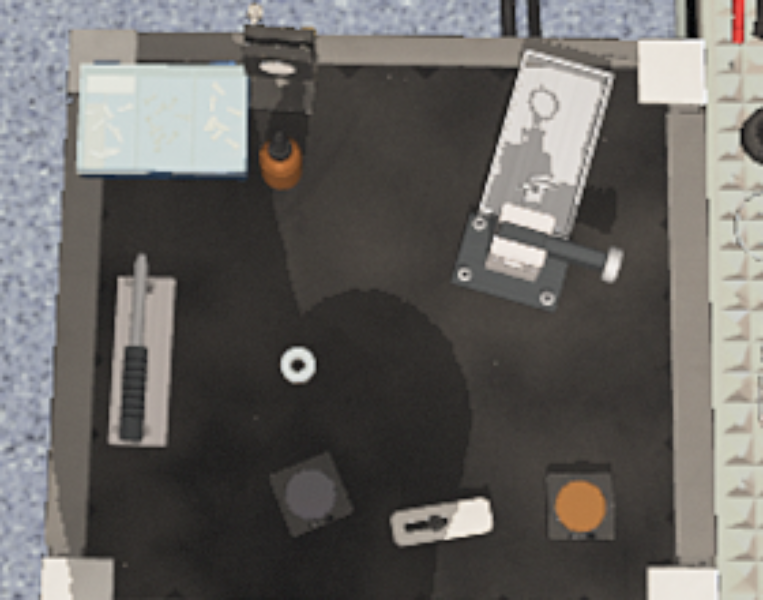

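The scene shows the drift rest on the left (top crop ~(135,350)), and the bracket on the right with its tray to the back (~(545,140)). The clip ring stands on the pin just behind the block. Next I fit the geometry from depth.

```bash
cat >> h.py <<'E'
def report(n,names,f=None):
    f=f or grab(n)
    for t,z in names.items():
        for q in ctrl.tip_of(n,t)[:1]:
            u,v=q["location"][0]*640,q["location"][1]*480
            print(n,t,round(q["conf"],2),int(u),int(v),world(f,u,v,n,z).round(4))
    return f
def tool(p):
    """world vector/point p -> shift in mm in tool axes from the present TCP"""
    from scipy.spatial.transform import Rotation as R
    s=ctrl.sense(); q=s["ee_rot"]; r=R.from_quat(np.r_[q[1:],q[0]]); return (r.inv().apply(np.asarray(p)-s["ee_pos"])*1000).round(1)
def yang():
    from scipy.spatial.transform import Rotation as R
    q=ctrl.sense()["ee_rot"]; y=R.from_quat(np.r_[q[1:],q[0]]).as_matrix()[:,1]; return np.arctan2(y[1],y[0])
E
python3 - <<'E'
from h import *
for n in("top","scene"):
    f=grab(n); P,u,v=cloud(f,n)
    near=(abs(P[:,0]-.63)<.16)&(abs(P[:,1]+.19)<.11)
    for a,b,l in((.016,.03,"traywall"),(.058,.07,"blocktop"),(.072,.12,"clip")):
        Q=P[near&(P[:,2]>a)&(P[:,2]<b)]
        print(n,l,len(Q)); 
        if len(Q)>3: print(cv2.minAreaRect(Q[:,:2].astype(np.float32)),np.median(Q,0).round(4))
        if l=="clip": print(Q.round(3).tolist()[:25])
    near=(abs(P[:,0]-.48)<.13)&(abs(P[:,1]-.105)<.05)
    for a,b,l in((.003,.01,"restbase"),(.032,.06,"drift")):
        Q=P[near&(P[:,2]>a)&(P[:,2]<b)]; print(n,l,len(Q))
        if len(Q)>3: print(cv2.minAreaRect(Q[:,:2].astype(np.float32)),cv2.fitLine(Q[:,:2].astype(np.float32),cv2.DIST_HUBER,0,.01,.01).ravel())
E
```

```text
top traywall 301
((0.6252448558807373, -0.1933615505695343), (0.07496963441371918, 0.18767134845256805), 73.16134643554688) [ 0.6478 -0.2031  0.0217]
top blocktop 529
((0.566618800163269, -0.20561562478542328), (0.09469479322433472, 0.060691963881254196), 74.55168914794922) [ 0.5581 -0.1851  0.0625]
top clip 33
((0.6009660363197327, -0.19184018671512604), (0.022537587210536003, 0.0040459586307406425), 76.8500747680664) [ 0.6006 -0.1919  0.0874]
[[0.605, -0.182, 0.087], [0.603, -0.184, 0.094], [0.604, -0.186, 0.089], [0.603, -0.188, 0.094], [0.604, -0.181, 0.083], [0.602, -0.182, 0.091], [0.601, -0.184, 0.094], [0.601, -0.186, 0.094], [0.601, -0.188, 0.096], [0.603, -0.19, 0.088], [0.602, -0.192, 0.092], [0.602, -0.194, 0.092], [0.602, -0.181, 0.081], [0.603, -0.183, 0.078], [0.6, -0.192, 0.092], [0.6, -0.194, 0.093], [0.599, -0.196, 0.093], [0.599, -0.197, 0.097], [0.601, -0.183, 0.079], [0.602, -0.188, 0.074], [0.603, -0.19, 0.073], [0.598, -0.198, 0.093], [0.598, -0.2, 0.09], [0.6, -0.188, 0.075], [0.6, -0.194, 0.073]]
top restbase 1611
((0.4800876975059509, 0.10499687492847443), (
[... 967 characters left out ...]
94], [0.601, -0.195, 0.094], [0.607, -0.179, 0.085], [0.606, -0.183, 0.087], [0.602, -0.195, 0.092], [0.602, -0.197, 0.093], [0.604, -0.182, 0.086], [0.605, -0.183, 0.085], [0.599, -0.2, 0.093], [0.603, -0.198, 0.091], [0.604, -0.182, 0.083], [0.602, -0.197, 0.089], [0.6, -0.2, 0.091], [0.606, -0.181, 0.081], [0.609, -0.18, 0.08], [0.6, -0.198, 0.089]]
scene restbase 954
((0.47984546422958374, 0.10597222298383713), (0.0979064330458641, 0.25923633575439453), 89.95372772216797) [ 0.9821133  -0.18829095  0.45868123  0.11530532]
scene drift 494
((0.4810333847999573, 0.10330725461244583), (0.023931071162223816, 0.14110946655273438), 86.89942169189453) [0.9998852  0.01515131 0.47003874 0.1041761 ]
```

Emit:
servo_tool(commands=[-631,-715,0,1.557,0.45,-631,-715,0,1.557,0.45,-631,-715,0,1.557,0.45,-631,-715,0,1.557,0.45,-631,-715,0,1.557,0.45,-631,-715,0,1.557,0.45,-631,-715,0,1.557,0.45,-631,-715,0,1.557,0.45], squeeze=20)

```text
t: 2.1
ee_pos: [0.3669, 0.3079, 0.2142]
ee_rot: [0.0, 0.678, 0.735, 0.0]
force: [0.3, 0.5, -0.7]
grip_width: 0.0413
finger_force: 0.0
```

```bash
python3 - <<'E'
from h import *
print(ctrl.sense()["ee_pos"],tool([.602,-.191,.20]),yang()+.27)
E
```

```text
[0.36690797 0.30788215 0.21419487] [-516.1  194.4   14.1] 0.35016228190816484
```

Emit:
servo_tool(commands=[-516,194,14,0.35,0.45,-516,194,14,0.35,0.45,-516,194,14,0.35,0.45,-516,194,14,0.35,0.45,-516,194,14,0.35,0.45,-516,194,14,0.35,0.45,-516,194,14,0.35,0.45,-516,194,14,0.35,0.45])

```text
t: 2.9
ee_pos: [0.5394, -0.0534, 0.204]
ee_rot: [0.0, 0.794, 0.608, 0.0]
force: [1.0, 1.1, -0.5]
grip_width: 0.0414
finger_force: 0.0
```

```bash
python3 - <<'E'
from h import *
print(ctrl.sense()["ee_pos"],tool([.602,-.191,.20]),yang()+.27)
E
```

```text
[ 0.53942365 -0.05342421  0.20398128] [-116.5   96.3    4. ] 0.005705862460926525
```

Emit:
servo_tool(commands=[-116,96,4,0,0.45,-116,96,4,0,0.45,-116,96,4,0,0.45,-116,96,4,0,0.45,-116,96,4,0,0.45])

```text
t: 3.4
ee_pos: [0.6011, -0.189, 0.1994]
ee_rot: [-0.0, 0.795, 0.607, -0.0]
force: [-0.2, 0.6, -1.5]
grip_width: 0.0408
finger_force: 0.0
```

```bash
python3 - <<'E'
from h import *
print(ctrl.sense()["ee_pos"],tool([.602,-.191,.20]),yang()+.27)
f=report("wrist",dict(bore_in=.05,bore_out=.05,pin_hole=.05,clip_ring=.084,tray_floor=.003)); save(f,"w1.png")
P,u,v=cloud(f,"wrist")
near=(abs(P[:,0]-.63)<.16)&(abs(P[:,1]+.19)<.11)
for a,b,l in((.018,.03,"traywall"),(.060,.067,"blocktop"),(.072,.105,"clip")):
        Q=P[near&(P[:,2]>a)&(P[:,2]<b)]; print(l,len(Q))
        if len(Q)>3: print(cv2.minAreaRect(Q[:,:2].astype(np.float32)),Q.min(0).round(3),Q.max(0).round(3),np.median(Q,0).round(3))
E
```

```text
[ 0.60112292 -0.18904923  0.19938567] [-1.7  1.4 -0.6] 0.004384388404154338
wrist bore_in 0.56 254 218 [ 0.549  -0.1707  0.05  ]
wrist bore_out 0.64 296 219 [ 0.5852 -0.1817  0.05  ]
wrist pin_hole 0.85 321 220 [ 0.6066 -0.1879  0.05  ]
wrist clip_ring 0.53 317 233 [ 0.6029 -0.1893  0.084 ]
wrist tray_floor 0.97 367 210 [ 0.6522 -0.2007  0.003 ]
traywall 1535
((0.6335497498512268, -0.19551467895507812), (0.07262825965881348, 0.1743852198123932), 75.1189956665039) [ 0.555 -0.252  0.018] [ 0.726 -0.149  0.03 ] [ 0.648 -0.206  0.022]
blocktop 2525
((0.5698602199554443, -0.20582804083824158), (0.0954512432217598, 0.05883768945932388), 74.49948120117188) [ 0.544 -0.251  0.06 ] [ 0.606 -0.153  0.067] [ 0.564 -0.181  0.064]
clip 91
((0.6035920977592468, -0.1907384991645813), (0.02296554110944271, 0.0016252833884209394), 74.83988952636719) [ 0.6   -0.202  0.081] [ 0.607 -0.18   0.096] [ 0.604 -0.188  0.093]
```

View pics/w1.png

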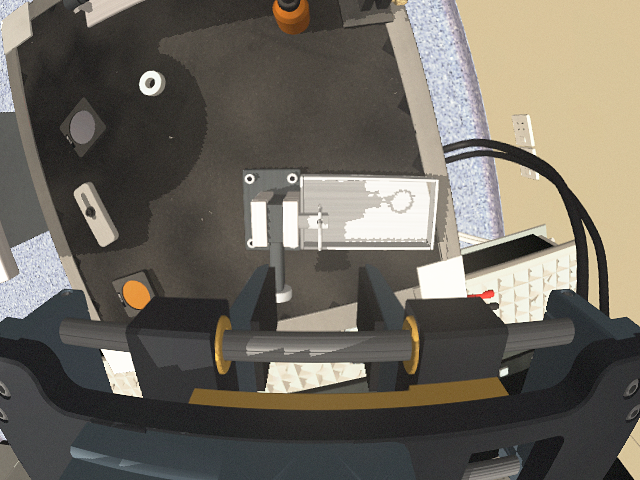

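The wrist view shows the clip standing upright at ~(320,228) on the pin, between block and tray, aligned with the bracket axes.

```bash
python3 - <<'E'
from h import *
print(tool([.6036,-.1907,.070]))
E
```

```text
[ -2.7   3.3 130. ]
```

Emit:
servo_tool(commands=[-2.7,3.3,40,0,0.4,-2.7,3.3,80,0,0.4,-2.7,3.3,110,0,0.4,-2.7,3.3,130,0,0.4,-2.7,3.3,130,0,0.4,-2.7,3.3,130,0,0.4])

```text
t: 4.3
ee_pos: [0.6039, -0.1914, 0.0704]
ee_rot: [0.0, 0.794, 0.608, -0.0]
force: [-0.9, 0.5, 0.2]
grip_width: 0.0362
finger_force: 0.0
```

Emit:
servo_tool(commands=[0,0,0,0,0,0,0,0,0,0,0,0,0,0,0,0,0,0,0,0,0,0,0,0,0,0,0,0,0,0,0,0,0,0,0,0,0,0,0,0], squeeze=20)

```text
t: 5.1
ee_pos: [0.6037, -0.1917, 0.0698]
ee_rot: [0.0, 0.794, 0.608, 0.0]
force: [0.2, -0.3, 0.6]
grip_width: 0.0026
finger_force: 20.0
```

Emit:
servo_tool(commands=[0,0,-20,0,0,0,0,-40,0,0,0,0,-55,0,0,0,0,-55,0,0,0,35,-55,0,0,0,72,-55,0,0,0,72,-55,0,0,0,72,-55,0,0])

```text
t: 5.9
ee_pos: [0.6728, -0.2103, 0.1234]
ee_rot: [-0.001, 0.794, 0.608, -0.0]
force: [-0.7, -0.2, -0.4]
grip_width: 0.0029
finger_force: 20.0
```

```bash
python3 - <<'E'
from h import *
f=report("wrist",dict(clip_ring=.14,pin_hole=.05,bore_out=.05)); save(f,"w2.png")
P,u,v=cloud(f,"wrist"); s=ctrl.sense(); print(s["ee_pos"],s["grip_width"])
E
```

```text
wrist clip_ring 0.89 316 305 [ 0.6743 -0.2086  0.14  ]
wrist pin_hole 0.69 212 239 [ 0.6045 -0.1846  0.05  ]
wrist bore_out 0.9 192 242 [ 0.5887 -0.1828  0.05  ]
[ 0.67223111 -0.21022767  0.12438934] 0.0025329043917122636
```

View pics/w2.png

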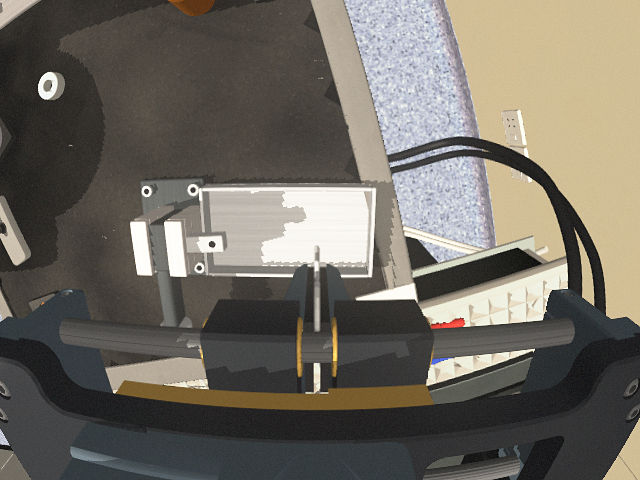

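Emit:
servo_tool(commands=[0,-4,30,0,0,0,-4,60,0,0,0,-4,78,0,0,0,-4,84,0,0,0,-4,84,0,0,0,-4,84,0,0.35,0,-4,84,0,0.35,0,-4,84,0,0.35])

```text
t: 6.9
ee_pos: [0.6697, -0.2095, 0.0414]
ee_rot: [0.0, 0.794, 0.608, 0.0]
force: [-0.0, 0.2, 0.2]
grip_width: 0.0233
finger_force: 0.0
```

Emit:
servo_tool(commands=[0,0,0,0,0.4,0,0,-40,0,0.4,0,0,-80,0,0.4,0,0,-120,0,0.4,0,0,-120,0,0.4])

```text
t: 7.4
ee_pos: [0.6722, -0.2104, 0.167]
ee_rot: [0.003, 0.794, 0.608, 0.002]
force: [0.7, 0.1, -0.2]
grip_width: 0.0365
finger_force: 0.0
```

```bash
python3 - <<'E'
from h import *
f=report("wrist",dict(clip_ring=None,pin_hole=.05,bore_in=.05,bore_out=.05)); save(f,"w3.png")
s=ctrl.sense(); print(s["ee_pos"],s["t"],yang(),s["joints"])
cv2.imwrite("pics/w3c.png",cv2.resize(f["frame"][150:330,100:420,::-1],(800,450)))
g=report("top",dict(clip_ring=None,rest_mid=.04,drift_grip=.04,drift_tip=.04))
E
```

```text
wrist clip_ring 0.67 330 261 [ 0.6765 -0.2556  0.0021]
wrist pin_hole 0.96 228 226 [ 0.6065 -0.1874  0.05  ]
wrist bore_in 0.6 161 227 [ 0.5489 -0.1714  0.05  ]
wrist bore_out 0.74 160 227 [ 0.5473 -0.1713  0.05  ]
[ 0.66853923 -0.20917378  0.15933938] 7.65 -0.26398704478677804 [-3.36498454e-01  4.42474266e-01  1.75512844e+00 -7.68155882e-06
  9.46023647e-01 -7.25067671e-02]
top rest_mid 0.69 227 265 [0.4619 0.111  0.04  ]
top drift_grip 0.82 227 269 [0.4549 0.1119 0.04  ]
top drift_tip 0.62 235 221 [0.5534 0.0995 0.04  ]
```

View pics/w3c.png

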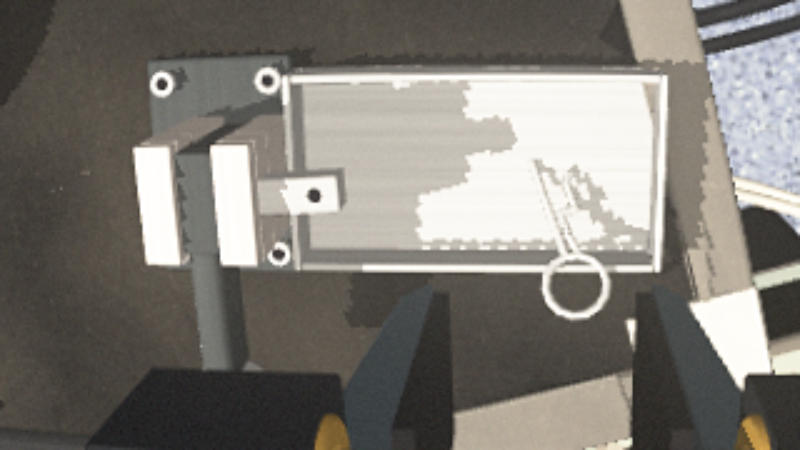

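The clip's leg stands in the tray but the ring leans over the −y wall (crop ~(577,287)), which is too marginal. I'll pick it up again and lay it further in.

```bash
cat >> h.py <<'E'
YAW=-.265; C,S=np.cos(YAW),np.sin(YAW)
BR=np.array([.5668,-.1775])   # bracket origin estimate
def br(p): d=np.asarray(p)[...,:2]-BR; return np.stack([d[...,0]*C+d[...,1]*S,-d[...,0]*S+d[...,1]*C],-1)
def wb(x,y): return BR+[x*C-y*S,x*S+y*C]
E
python3 - <<'E'
from h import *
f=grab("wrist"); P,u,v=cloud(f,"wrist")
B=br(P)
for n in("traywall","blocktop"):
    a,b=dict(traywall=(.018,.03),blocktop=(.061,.067))[n]
    k=(P[:,2]>a)&(P[:,2]<b)&(abs(B[:,0]-.06)<.12)&(abs(B[:,1])<.05)
    print(n,np.percentile(B[k],[1,99],axis=0).round(4))
k=(B[:,1]<-.022)&(B[:,1]>-.075)&(B[:,0]>.06)&(B[:,0]<.15)&(P[:,2]>.027)&(P[:,2]<.09)
print(k.sum(),np.c_[B[k],P[k,2],u[k],v[k]].round(3)[::4].tolist())
E
```

```text
traywall [[-0.01   -0.0388]
 [ 0.1558  0.0364]]
blocktop [[-0.0181 -0.0477]
 [ 0.0211  0.0204]]
153 [[0.115, -0.035, 0.027, 325.0, 262.0], [0.135, -0.035, 0.028, 348.0, 263.0], [0.113, -0.037, 0.028, 323.0, 265.0], [0.136, -0.037, 0.028, 349.0, 265.0], [0.134, -0.038, 0.028, 347.0, 266.0], [0.113, -0.039, 0.028, 322.0, 267.0], [0.134, -0.039, 0.029, 347.0, 267.0], [0.113, -0.04, 0.028, 322.0, 268.0], [0.134, -0.04, 0.029, 347.0, 268.0], [0.113, -0.04, 0.03, 322.0, 269.0], [0.134, -0.04, 0.03, 347.0, 269.0], [0.114, -0.041, 0.03, 324.0, 270.0], [0.136, -0.041, 0.03, 349.0, 270.0], [0.134, -0.042, 0.029, 346.0, 271.0], [0.114, -0.042, 0.031, 324.0, 272.0], [0.134, -0.043, 0.031, 347.0, 272.0], [0.115, -0.043, 0.032, 325.0, 273.0], [0.133, -0.043, 0.032, 345.0, 273.0], [0.114, -0.044, 0.031, 324.0, 274.0], [0.118, -0.044, 0.032, 328.0, 274.0], [0.134, -0.044, 0.031, 347.0, 274.0], [0.118, -0.045, 0.032, 328.0, 275.0], [0.132, -0.045, 0.032, 344.0, 275.0], [0.116, -0.046, 0.032, 326.0, 276.0], [0.119, -0.045, 0.035, 330.0, 276.0], [0.132, -0.046, 0.033, 344.0, 276.0], [0.118, -0.047, 0.032, 328.0, 277.0], [0.121, -0.047, 0.032, 332.0, 277.0], [0.126, -0.046, 0.033, 337.0, 277.0], [0.129, -0.046, 0.033, 341.0, 277.0], [0.133, -0.046, 0.034, 345.0, 277.0], [0.12, -0.047, 0.034, 331.0, 278.0], [0.124, -0.046, 0.036, 335.0, 278.0], [0.127, -0.047, 0.034, 339.0, 278.0], [0.12, -0.048, 0.034, 330.0, 279.0], [0.123, -0.048, 0.034, 334.0, 279.0], [0.126, -0.048, 0.035, 338.0, 279.0], [0.122, -0.049, 0.033, 333.0, 280.0], [0.126, -0.049, 0.034, 337.0, 280.0]]
```

```bash
python3 - <<'E'
from h import *
print(tool([.44,.107,.18]),yang())
E
```

```text
[ 245.7 -303.8  -19.5] -0.2640130225005012
```

Emit:
servo_tool(commands=[246,-304,-20,1.307,0.5,246,-304,-20,1.307,0.5,246,-304,-20,1.307,0.5,246,-304,-20,1.307,0.5,246,-304,-20,1.307,0.5,246,-304,-20,1.307,0.5,246,-304,-20,1.307,0.5,246,-304,-20,1.307,0.5])

```text
t: 8.75
ee_pos: [0.4411, 0.1057, 0.1808]
ee_rot: [-0.0, 0.998, 0.065, 0.0]
force: [0.6, 0.4, 0.7]
grip_width: 0.0453
finger_force: 0.0
```

```bash
python3 - <<'E'
from h import *
print(tool([.44,.107,.18]),yang()+np.pi/2)
E
```

```text
[-0.9 -1.5  0.8] 0.1299304584665144
```

Emit:
servo_tool(commands=[0,0,0,0.13,0.5,0,0,0,0.13,0.5])

```text
t: 8.95
ee_pos: [0.4421, 0.1052, 0.1809]
ee_rot: [-0.0, 1.0, 0.003, 0.0]
force: [-0.6, -0.5, 0.7]
grip_width: 0.0454
finger_force: 0.0
```

```bash
python3 - <<'E'
from h import *
print(ctrl.sense()["ee_pos"],yang()+np.pi/2)
f=report("wrist",dict(drift_grip=.04,drift_tip=.04,rest_mid=.04)); save(f,"w4.png")
P,u,v=cloud(f,"wrist")
k=(abs(P[:,0]-.48)<.13)&(abs(P[:,1]-.107)<.04)
for a,b,l in((.004,.009,"base"),(.042,.0525,"drift")):
    Q=P[k&(P[:,2]>a)&(P[:,2]<b)]; print(l,len(Q),cv2.minAreaRect(Q[:,:2].astype(np.float32)),cv2.fitLine(Q[:,:2].astype(np.float32),cv2.DIST_HUBER,0,.01,.01).ravel())
H=P[k&(P[:,2]>.0455)&(P[:,2]<.0525)]; print("handle x",np.percentile(H[:,0],[0,1,50,99,100]))
E
```

```text
[0.44210677 0.10517261 0.18086066] 0.005678762936232484
wrist drift_grip 0.86 305 210 [0.4567 0.1138 0.04  ]
wrist drift_tip 0.9 312 97 [0.5532 0.1087 0.04  ]
wrist rest_mid 0.94 309 208 [0.4584 0.1101 0.04  ]
base 4252 ((0.47965696454048157, 0.11675949394702911), (0.25903621315956116, 0.06047280877828598), 0.001489471411332488) [ 0.9831109  -0.18301088  0.44913447  0.11916559]
drift 2517 ((0.48287108540534973, 0.10788983106613159), (0.01971455290913582, 0.14021162688732147), 89.93865966796875) [ 0.9998995  -0.01417726  0.4746369   0.10913771]
handle x [0.41276639 0.41386304 0.45572645 0.5426189  0.5492757 ]
```

View pics/w4.png

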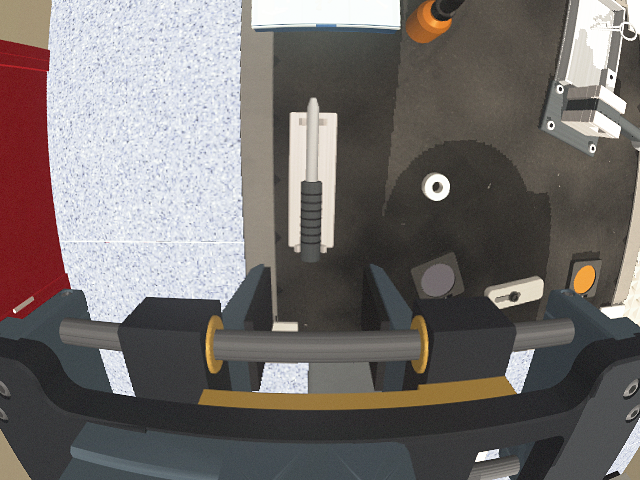

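```bash
python3 - <<'E'
from h import *
print(tool([.458,.1094,.025]),yang()+np.pi/2)
f=grab("wrist");P,u,v=cloud(f,"wrist")
k=(abs(P[:,0]-.458)<.015)
for y in np.arange(.12,.22,.008):
    Q=P[k&(abs(P[:,1]-y)<.004)]; print(y.round(3),len(Q) and Q[:,2].max().round(3),end=" ; ")
E
```

```text
[ 15.2  -5.4 155.6] 0.007809626588411112
0.12 0.313 ; 0.128 0.313 ; 0.136 0.314 ; 0.144 0.317 ; 0.152 0.317 ; 0.16 0.304 ; 0.168 0.304 ; 0.176 0.304 ; 0.184 0.304 ; 0.192 0.304 ; 0.2 0 ; 0.208 0 ; 0.216 0 ;
```

```bash
python3 - <<'E'
from h import *
f=grab("wrist")
for u in (240,250,258,268,278,284,292,300): print(u,world(f,u,208,"wrist").round(3))
E
```

```text
240 [ 0.276  0.357 -0.845]
250 [0.452 0.167 0.006]
258 [0.452 0.159 0.005]
268 [0.452 0.15  0.005]
278 [0.451 0.14  0.002]
284 [0.451 0.134 0.001]
292 [0.453 0.126 0.007]
300 [0.46  0.117 0.043]
```

Emit:
servo_tool(commands=[15,-5.4,40,0.02,0.36,15,-5.4,80,0.02,0.36,15,-5.4,95,0.02,0.36,15,-5.4,95,0.02,0.36])

```text
t: 9.65
ee_pos: [0.4561, 0.1092, 0.0835]
ee_rot: [0.0, 1.0, -0.007, -0.002]
force: [0.3, -0.1, 0.3]
grip_width: 0.0329
finger_force: 0.0
```

Emit:
servo_tool(commands=[1.5,0,30,0,0.36,1.5,0,52,0,0.36,1.5,0,60,0,0.36,1.5,0,60,0,0.36,1.5,0,60,0,0.36])

```text
t: 10.15
ee_pos: [0.4597, 0.1099, 0.0267]
ee_rot: [-0.0, 1.0, -0.007, 0.001]
force: [-0.5, 0.3, -0.3]
grip_width: 0.033
finger_force: 0.0
```

Emit:
servo_tool(commands=[0,0,0,0,0.1,0,0,0,0,0.1,0,0,0,0,0.1,0,0,0,0,0.1,0,0,0,0,0.1,0,0,0,0,0.1], squeeze=40)

```text
t: 10.75
ee_pos: [0.4595, 0.1101, 0.0263]
ee_rot: [-0.0, 1.0, -0.007, 0.001]
force: [-0.8, 2.2, 9.4]
grip_width: 0.0169
finger_force: 40.0
```

```bash
python3 - <<'E'
from h import *
s=ctrl.sense();print(s["ee_pos"],s["grip_width"],s["finger_force"],s["force"],yang()+np.pi/2)
E
```

```text
[0.45952912 0.1101021  0.026276  ] 0.016945818528496144 40.002286434173584 [-0.82491832  2.22654115  9.43531655] -0.014303264352021783
```

Emit:
servo_tool(commands=[0,0,-20,0,0.1,0,0,-45,0,0.1,0,0,-70,0,0.1,-13,45,-70,0.25,0.1,-13,95,-70,0.25,0.1,-13,145,-70,0.25,0.1,-13,195,-70,0.25,0.1,-13,245,-70,0.25,0.1])

```text
t: 11.55
ee_pos: [0.442, -0.1369, 0.0959]
ee_rot: [0.0, 0.991, -0.132, 0.0]
force: [1.2, 0.4, -0.4]
grip_width: 0.0172
finger_force: 40.0
```

```bash
python3 - <<'E'
from h import *
s=ctrl.sense();print(s["ee_pos"],s["grip_width"],s["finger_force"],s["force"],yang()+np.pi/2)
f=report("wrist",dict(bore_in=.05,pin_hole=.05,bore_out=.05,drift_tip=None,bracket=0)); save(f,"w5.png")
P,u,v=cloud(f,"wrist"); B=br(P)
k=(P[:,2]>.0615)&(P[:,2]<.067)&(abs(B[:,0])<.03)&(B[:,1]>-.03)&(B[:,1]<.03)
Q=P[k];print("block",len(Q),np.percentile(B[k],[0,1,99,100],axis=0).round(4),cv2.minAreaRect(Q[:,:2].astype(np.float32)))
k=(P[:,2]>.018)&(P[:,2]<.028)&(B[:,0]>.025)&(B[:,0]<.17)&(abs(B[:,1])<.045)
print("tray",np.percentile(B[k],[0,1,99,100],axis=0).round(4))
for n,sg in(("lo",-1),("hi",1)):
    kk=k&(abs(B[:,1]-sg*.0345)<.005)&(B[:,0]<.1)
    if kk.sum()>9: print(n,np.median(B[kk],0),cv2.fitLine(B[kk].astype(np.float32),cv2.DIST_HUBER,0,.01,.01).ravel())
E
```

```text
[ 0.44196654 -0.13693069  0.09594286] 0.017207696663484796 40.0004643201828 [ 1.19692427  0.42245733 -0.38043299] -0.2639433034148655
wrist bore_in 0.59 325 79 [ 0.5491 -0.1721  0.05  ]
wrist bore_out 0.98 326 16 [ 0.5863 -0.1827  0.05  ]
wrist drift_tip 0.59 315 102 [ 0.5406 -0.1634  0.0081]
wrist bracket 0.84 324 61 [ 0.5688 -0.178   0.    ]
block 4425 [[-0.0195 -0.03  ]
 [-0.019  -0.0269]
 [ 0.0202  0.0202]
 [ 0.0209  0.0208]] ((0.566226601600647, -0.18218882381916046), (0.05064217001199722, 0.040184397250413895), 74.3675308227539)
tray [[ 0.0251 -0.0354]
 [ 0.0252 -0.0353]
 [ 0.0435  0.0362]
 [ 0.0446  0.0368]]
lo [ 0.03424224 -0.03362253] [ 0.99999726 -0.00233185  0.0343723  -0.03365402]
hi [0.0342543  0.03458598] [ 0.9998051  -0.01974174  0.03162842  0.03470741]
```

View pics/w5.png

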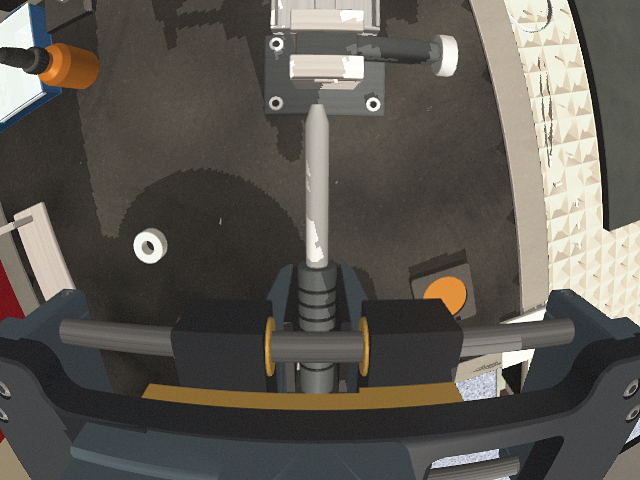

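The wrist view shows the drift in hand with its tip at (317,105), just short of the block (near face ~(327,80)). Next I measure the rod against the bracket with the same camera.

```bash
cat >> h.py <<'E'
YAW=-.271; C,S=np.cos(YAW),np.sin(YAW); BR=np.array([.5668,-.1775])+[.0005*C-.0004*S,.0005*S+.0004*C]
def rod(f):
    P,u,v=cloud(f,"wrist"); k=(u>295)&(u<340)&(v>98)&(v<262)&(P[:,2]>ctrl.sense()["ee_pos"][2]-.01)
    B=np.c_[br(P[k]),P[k,2]]; out=[]
    lo,hi=B[:,0].min(),B[:,0].max()
    for a in np.arange(hi-.06,hi-.012,.008):
        Q=B[(B[:,0]>=a)&(B[:,0]<a+.008)]
        if len(Q)>5: out.append([a+.004,(Q[:,1].min()+Q[:,1].max())/2,np.percentile(Q[:,2],95)-.005,np.ptp(Q[:,1])])
    out=np.array(out); py=np.polyfit(out[:,0],out[:,1],1); pz=np.polyfit(out[:,0],out[:,2],1)
    print("tip x",hi.round(4),"y slope, y@tip",py[0].round(4),np.polyval(py,hi).round(4),"z slope, z@tip",pz[0].round(4),np.polyval(pz,hi).round(4),"w",out[:,3].mean().round(4))
E
python3 - <<'E'
from h import *
f=grab("wrist"); rod(f); print(br(ctrl.sense()["ee_pos"]),ctrl.sense()["ee_pos"],yang()+np.pi/2-YAW)
for q in ctrl.tip_of("wrist","bore_in")[:2]: print(q, br(world(f,q["location"][0]*640,q["location"][1]*480,"wrist",.05)))
E
```

```text
tip x -0.0388 y slope, y@tip 0.0077 0.0079 z slope, z@tip -0.0015 0.1101 w 0.0097
[-0.13216739  0.00826466] [ 0.44225747 -0.13390486  0.09554566] 0.008078116880349762
{'location': [0.5147, 0.1642], 'conf': 0.87} [-0.01919697  0.00077514]
```

Emit:
servo_tool(commands=[0,7.8,25,0.008,0.1,0,7.8,45,0.008,0.1,0,7.8,59.5,0.008,0.1,0,7.8,59.5,0.008,0.1,0,7.8,59.5,0.008,0.1])

```text
t: 12.45
ee_pos: [0.4405, -0.1417, 0.0363]
ee_rot: [-0.0, 0.991, -0.135, -0.0]
force: [0.6, -0.1, -1.6]
grip_width: 0.0174
finger_force: 40.0
```

```bash
python3 - <<'E'
from h import *
f=grab("wrist"); rod(f); s=ctrl.sense(); print(br(s["ee_pos"]),s["ee_pos"],yang()+np.pi/2-YAW,s["force"])
for q in ctrl.tip_of("wrist","bore_in")[:2]: print(q, br(world(f,q["location"][0]*640,q["location"][1]*480,"wrist",.05)))
P,u,v=cloud(f,"wrist"); B=br(P)
k=(P[:,2]>.061)&(P[:,2]<.067)&(B[:,0]<-.005)&(B[:,0]>-.03)&(abs(B[:,1])<.03)
print("block",np.percentile(B[k],[1,99],axis=0).round(4),np.median(P[k,2]))
E
```

```text
tip x -0.0384 y slope, y@tip 0.0008 -0.0004 z slope, z@tip 0.0006 0.051 w 0.0097
[-1.31385025e-01  6.62255132e-05] [ 0.4408166  -0.14201351  0.03670551] -0.0001058134722394799 [ 0.37393769 -0.59498175 -1.24400343]
{'location': [0.4923, 0.1306], 'conf': 0.8} [-0.02035458  0.00024534]
block [[-0.0197 -0.0194]
 [-0.0052  0.0197]] 0.06458239893431654
```

Emit:
servo_tool(commands=[8,0,0.5,0,0.1,16,0,0.5,0,0.1,22,0,0.5,0,0.1,28,0,0.5,0,0.1,34,0,0.5,0,0.1,38,0,0.5,0,0.1])

```text
t: 13.15
ee_pos: [0.4776, -0.1529, 0.0356]
ee_rot: [-0.0, 0.991, -0.136, 0.0]
force: [0.5, 0.8, -0.9]
grip_width: 0.0172
finger_force: 40.0
```

Emit:
servo_tool(commands=[6,0,0,0,0.1,12,0,0,0,0.1,18,0,0,0,0.1,22,0,0,0,0.1])

```text
t: 13.55
ee_pos: [0.4989, -0.1588, 0.0357]
ee_rot: [0.0, 0.991, -0.136, 0.0]
force: [0.3, 0.9, -0.9]
grip_width: 0.0169
finger_force: 40.0
```

Emit:
servo_tool(commands=[4,0,0,0,0.1,8,0,0,0,0.1,11,0,0,0,0.1,11,0,0,0,0.1,11,0,0,0,0.1,11,0,0,0,0.1])

```text
t: 14.15
ee_pos: [0.5086, -0.1615, 0.0356]
ee_rot: [-0.0, 0.991, -0.136, -0.0]
force: [-0.0, 0.7, -0.9]
grip_width: 0.0168
finger_force: 40.0
```

```bash
python3 - <<'E'
from h import *
s=ctrl.sense(); print(br(s["ee_pos"]),s["ee_pos"],s["force"])
f=report("top",dict(pin_centre=.01,pin_hole=.01,pin_tail=.01,clip_ring=.03))
cv2.imwrite("pics/t6.png",cv2.resize(f["frame"][130:250,320:480,::-1],(800,600),interpolation=cv2.INTER_CUBIC))
E
```

```text
[-0.06089302 -0.00055251] [ 0.50857028 -0.16148003  0.03557702] [-0.00456653  0.74545589 -0.91588082]
top pin_centre 0.36 373 192 [ 0.6285 -0.1873  0.01  ]
top pin_hole 0.55 369 189 [ 0.6353 -0.1796  0.01  ]
top clip_ring 0.56 403 171 [ 0.6708 -0.2488  0.03  ]
```

View pics/t6.png

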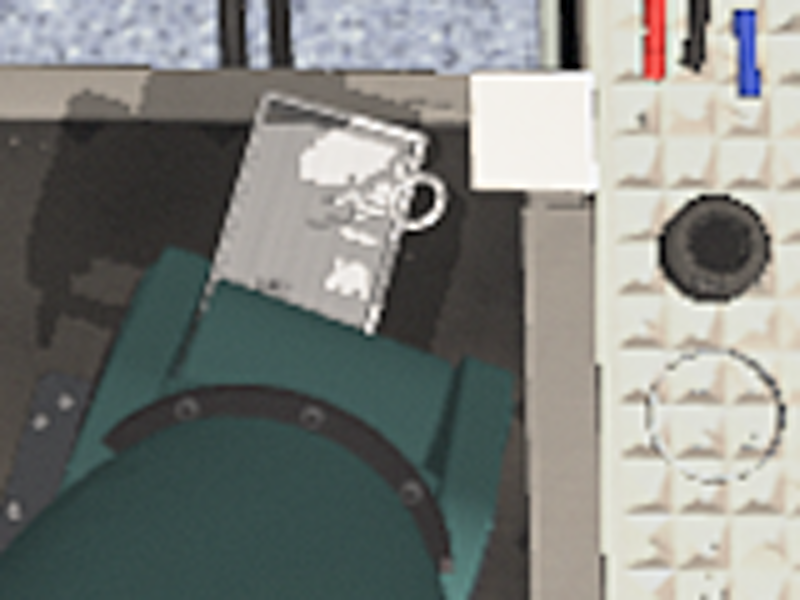

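The clip ring is still over the wall at (423,200); the pin's outer end is visible in the tray at about (270,285). I draw the drift out.

Emit:
servo_tool(commands=[-10,0,0,0,0.1,-22,0,0,0,0.1,-34,0,0,0,0.1,-46,0,0,0,0.1,-58,0,0,0,0.1,-70,0,0,0,0.1,-75,0,0,0,0.1,-75,0,0,0,0.1])

```text
t: 15.2
ee_pos: [0.4359, -0.1412, 0.0357]
ee_rot: [-0.0, 0.991, -0.136, -0.0]
force: [-0.5, -0.6, -1.3]
grip_width: 0.0172
finger_force: 40.0
```

Emit:
servo_tool(commands=[0,0,-25,0,0.1,0,0,-55,0,0.1,0,-50,-55,0,0.1,0,-100,-55,0,0.1,0,-100,-55,0,0.1])

```text
t: 15.7
ee_pos: [0.4652, -0.0413, 0.0912]
ee_rot: [-0.0, 0.991, -0.134, 0.001]
force: [0.4, 0.3, -0.8]
grip_width: 0.0169
finger_force: 40.0
```

```bash
python3 - <<'E'
from h import *
f=grab("top"); P,u,v=cloud(f,"top"); B=br(P); z=P[:,2]
for n in ("pin","clip"):
    r=ctrl.cut_out("top",n)
    if r:
        m=r[0]["pixels"][v,u]; print(n,r[0]["conf"],m.sum(),np.percentile(np.c_[B,z][m],[2,50,98],axis=0).round(3).tolist())
for t in("pin_centre","pin_hole","pin_tail","clip_ring"):
    for q in ctrl.tip_of("top",t)[:1]: print(t,q["conf"],br(world(f,q["location"][0]*640,q["location"][1]*480,"top",.02)).round(3))
cv2.imwrite("pics/t7.png",cv2.resize(f["frame"][130:250,320:480,::-1],(800,600),interpolation=cv2.INTER_CUBIC))
s=ctrl.sense(); print(s["ee_pos"],s["t"],s["grip_width"])
print(tool([.4595,.1101,.0963]),yang()+np.pi/2+.0143)
E
```

```text
clip 0.57 64 [[0.11, -0.046, -0.002], [0.118, -0.028, 0.019], [0.127, -0.013, 0.032]]
pin_centre 0.7 [0.045 0.001]
pin_hole 0.51 [0.067 0.009]
pin_tail 0.54 [ 0.022 -0.003]
clip_ring 0.5 [ 0.118 -0.038]
[ 0.46328136 -0.04600768  0.09053198] 16.05 0.016854793800146563
[ -45.9 -149.3   -5.8] -0.2595868887439996
```

View pics/t7.png

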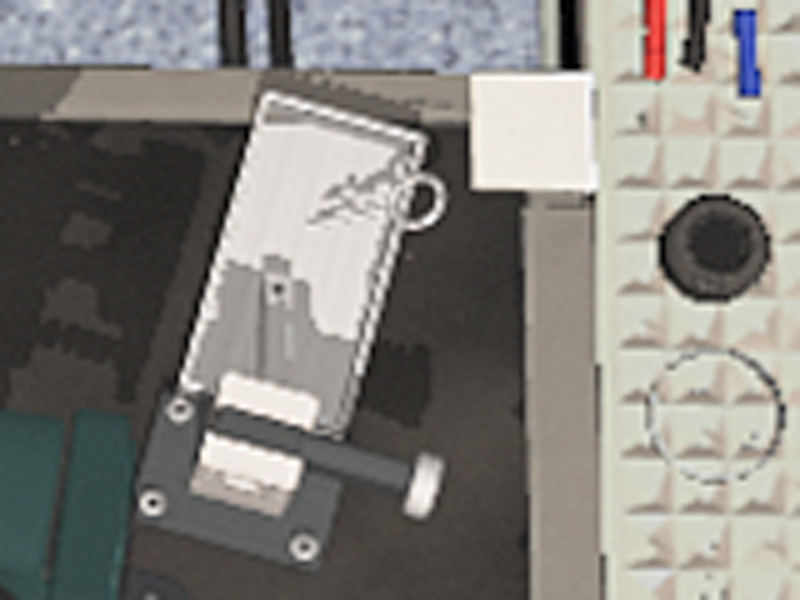

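The pin lies in the tray with its hole end at (278,288) and its tail end near the block. I check with depth whether it is flat.

```bash
python3 - <<'E'
from h import *
f=grab("top")
for v in range(180,208,2):
    print(v,[ (lambda p:(br(p)*1000).round(0).tolist()+[round(p[2]*1000)])(world(f,u,v,"top")) for u in (373,375,377,379)])
E
```

```text
180 [[90.0, 15.0, 2], [91.0, 10.0, 5], [94.0, 6.0, -1], [95.0, 2.0, 0]]
182 [[86.0, 13.0, 1], [86.0, 9.0, 6], [88.0, 5.0, 4], [90.0, 1.0, 2]]
184 [[82.0, 12.0, 1], [81.0, 8.0, 9], [84.0, 4.0, 1], [84.0, -0.0, 5]]
186 [[73.0, 11.0, 17], [74.0, 7.0, 16], [76.0, 3.0, 15], [81.0, -1.0, 1]]
188 [[67.0, 10.0, 24], [70.0, 6.0, 18], [71.0, 2.0, 16], [77.0, -3.0, 3]]
190 [[65.0, 9.0, 16], [66.0, 5.0, 17], [67.0, 1.0, 18], [73.0, -4.0, -1]]
192 [[58.0, 8.0, 26], [62.0, 4.0, 17], [61.0, -0.0, 22], [67.0, -5.0, 5]]
194 [[54.0, 7.0, 23], [56.0, 3.0, 23], [57.0, -1.0, 24], [64.0, -6.0, 3]]
196 [[50.0, 6.0, 24], [51.0, 2.0, 23], [53.0, -2.0, 21], [59.0, -7.0, 3]]
198 [[45.0, 5.0, 25], [46.0, 1.0, 27], [47.0, -3.0, 27], [56.0, -8.0, -1]]
200 [[39.0, 4.0, 33], [41.0, -0.0, 30], [43.0, -4.0, 26], [51.0, -9.0, 4]]
202 [[35.0, 3.0, 32], [38.0, -2.0, 25], [38.0, -5.0, 29], [47.0, -11.0, 2]]
204 [[32.0, 1.0, 29], [33.0, -3.0, 30], [35.0, -7.0, 26], [43.0, -12.0, 0]]
206 [[27.0, 0.0, 32], [28.0, -4.0, 33], [29.0, -8.0, 33], [39.0, -13.0, 0]]
```

Emit:
servo_tool(commands=[-46,-50,-10,-0.26,0.1,-46,-100,-10,-0.26,0.1,-46,-149,-10,-0.26,0.1,-46,-149,-10,-0.26,0.1,-46,-149,-10,-0.26,0.1])

```text
t: 16.6
ee_pos: [0.4596, 0.1118, 0.1006]
ee_rot: [-0.0, 1.0, -0.005, 0.0]
force: [0.3, -1.1, -0.6]
grip_width: 0.0172
finger_force: 40.0
```

```bash
python3 - <<'E'
from h import *
print(tool([.4595,.1101,.0268]),yang()+np.pi/2+.0143)
E
```

```text
[-0.1  1.7 73.8] 0.003896966666869582
```

Emit:
servo_tool(commands=[-0.1,1.6,20,0.004,0.1,-0.1,1.6,40,0.004,0.1,-0.1,1.6,55,0.004,0.1,-0.1,1.6,64,0.004,0.1,-0.1,1.6,70,0.004,0.1,-0.1,1.6,73,0.004,0.1,-0.1,1.6,73,0.004,0.1])

```text
t: 17.3
ee_pos: [0.4592, 0.109, 0.0278]
ee_rot: [-0.0, 1.0, -0.008, 0.0]
force: [-0.0, 1.0, -0.3]
grip_width: 0.0171
finger_force: 40.0
```

```bash
python3 - <<'E'
from h import *
s=ctrl.sense(); print(tool([.4595,.1101,.0266]),yang()+np.pi/2+.0143,s["force"],s["t"])
E
```

```text
[ 0.3 -1.1  1.2] -0.0024921579837018162 [-0.00975794  1.03213824 -0.34697624] 17.3
```

Emit:
servo_tool(commands=[0,-0.8,1.0,0,0.1,0,-0.8,1.5,0,0.1,0,-0.8,1.5,0,0.28,0,-0.8,1.5,0,0.36,0,-0.8,1.5,0,0.36,0,-0.8,1.5,0,0.36])

```text
t: 17.9
ee_pos: [0.4591, 0.11, 0.0261]
ee_rot: [0.0, 1.0, -0.008, 0.0]
force: [0.1, 0.3, -0.1]
grip_width: 0.0328
finger_force: 0.0
```

Emit:
servo_tool(commands=[0,0,-15,0,0.36,0,0,-45,0,0.36,0,0,-90,0,0.36,-15,0,-140,0,0.36,-15,0,-155,0,0.36,-15,0,-155,0,0.36,-15,0,-155,0,0.36])

```text
t: 18.6
ee_pos: [0.444, 0.1102, 0.1808]
ee_rot: [-0.0, 1.0, -0.008, 0.0]
force: [0.3, 1.0, -0.9]
grip_width: 0.033
finger_force: 0.0
```

```bash
python3 - <<'E'
from h import *
s=ctrl.sense(); print(s["ee_pos"],s["grip_width"],s["t"])
f=report("wrist",dict(drift_grip=.04,drift_tip=.04,rest_mid=.04)); cv2.imwrite("pics/w8.png",f["frame"][60:300,200:400,::-1].repeat(2,0).repeat(2,1))
P,u,v=cloud(f,"wrist"); k=(abs(P[:,0]-.48)<.13)&(abs(P[:,1]-.107)<.04)
Q=P[k&(P[:,2]>.042)&(P[:,2]<.0525)]; print(len(Q),Q[:,0].min(),Q[:,0].max(),Q[:,2].max(),cv2.minAreaRect(Q[:,:2].astype(np.float32)),cv2.fitLine(Q[:,:2].astype(np.float32),cv2.DIST_HUBER,0,.01,.01).ravel())
f=grab("top")
for q in ctrl.tip_of("top","clip_ring")[:1]: print("clip",br(world(f,q["location"][0]*640,q["location"][1]*480,"top",.03)).round(3))
E
```

```text
[0.44395229 0.1102156  0.18076611] 0.03302675158598303 18.6
wrist drift_grip 0.83 311 213 [0.4562 0.1135 0.04  ]
wrist drift_tip 0.87 313 99 [0.5529 0.1106 0.04  ]
wrist rest_mid 0.97 312 211 [0.4575 0.1126 0.04  ]
2502 0.4127517480674975 0.5522506497737028 0.05174260426591759 ((0.4824897348880768, 0.10828602313995361), (0.019701462239027023, 0.13949450850486755), 89.26850891113281) [ 0.9999177  -0.01283104  0.48537236  0.10911629]
clip [ 0.118 -0.034]
```

View pics/w8.png

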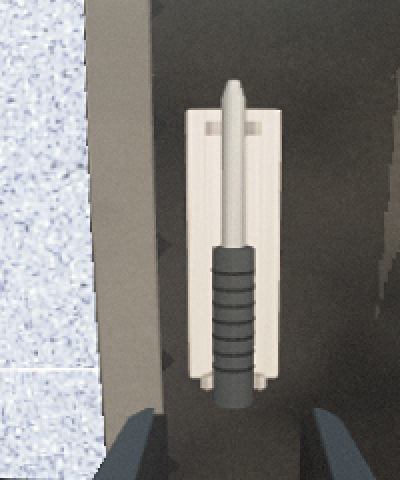

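The drift is back in both notches (handle end (233,400), tip (233,85)), in the same pose as before. Clip and pin are in the tray, so I hand in.

```bash
python3 -c "
from bench import ctrl
print(ctrl.finish_job())"
```

```text
the job is handed in; nothing more can be done
None
```

I handed the job in at about 18.7 s; the hand-in gave no verdict, but by the cameras the clip and pin are in the tray and the drift is back on its rest. The clip's ring overhangs the tray's side wall (about −37 mm against the ±46 mm limit) and the pin's tail leans up against the bracket's far face (just past the 19 mm limit).

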